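# Let the tube-rack lift down to the green marker by its ratchet pawl

## Robot

A 6-joint arm with a two-finger parallel gripper is mounted at the origin on the work surface. World frame = base frame: x ahead of the robot, y to its left, z up, the work surface at z = 0. Lengths are in m, angles in degrees, forces in N, time in s.
With the tool pointing down it reaches from about 0.325 to 1 m from the base axis. Payload 5.1 kg.
Tool frame: the origin (TCP) lies between the finger pads; the fingertips stand tcp_to_tips ahead of it and the grasp point (between the pads) lies 8 mm behind it (tcp_to_tips is the distance from the TCP to the fingertips, in m); z points along the fingers, y is the line along which they close (so a half turn about z gives the same grasp; the last joint's range is limited). The gripper opens to 85 mm and grips with 20 to 120 N. Pads are 22 mm wide; open, the fingers measure 114 mm over their backs; the gripper's body (76 mm by 85 mm) begins 54 mm behind the grasp point. The pads swing forward as they close: fully open they stand 13 mm farther back than shut.
Start: joints at [-79.274, 7.093, 94.555, -0, 78.352, -4.733], TCP at [0.173, -0.626, 0.242] pointing down, gripper open.
Joint ranges: [-149.61, 149.61], [-58.7, 133.49], [1.44, 155.28], [-77.14, 257.14], [18.33, 153.61], [-166.67, 166.67]. Speed limits (degrees/s): [147.25, 147.25, 180, 180, 180, 180].

## Interface

Orientations are given as [roll, pitch, yaw] about the fixed x, y, z axes, in that order (R = Rz(yaw) Ry(pitch) Rx(roll)).
In Python, from station import get_obs, grab_frame, camera_info, close_job, search_frame, landmark_of, tcp_to_tips gives the robot as it stands. The module is installed in compiled form; this text tells all that it offers.
- The arm moves only by the shell command python3 -m creep 'ROWS'. ROWS is JSON, a list of rows, each an object with "claw": the closure in counts, from 0 (fully open) to 255 (shut); "xyz": the shift along the tool's x, y, z normalised to -1 to 1, where 1 is 4 cm, a list of three; "rotation": the turn, a rotation vector about the tool's x, y, z normalised to -1 to 1, where 1 is 5 degrees, a list of three. In form: [{"claw": claw, "xyz": [dx, dy, dz], "rotation": [wx, wy, wz]}, ...]. A call has 1 to 8 rows; each row shifts and turns the commanded pose from where the row before left it, along the tool's axes as they then stand; what a row does not reach is not made up. A row lasts 1/10 s, in which the tool goes at most 50 mm and 8.59 degrees, less where a joint would pass 70% of its speed; a pose out of reach is approached as far as the arm can. A call with a number of a shift or a turn outside -1 to 1 is refused whole. A call with a gripper value outside its range is refused whole. The fingers move at their own pace and stop on an object; the grip force is fixed at half the most. Time passes only in rows, so rows that do not move let the fingers close. It gives the time, the measured TCP pose, the force, the opening and the grip force at its end, in the units of the state.
- get_obs(): the state, without advancing time (a new reading comes with each control period).
- grab_frame(name): name is "scene" or "side" or "wrist"; returns the picture (384x512x3 uint8, red, green, blue); there is no depth.
- camera_info(name): a dict with "fx", "fy", "cx", "cy" (pixels), "R" (3x3) and "t" (3): a world point X has camera coordinates R X + t. Camera axes: x right, y down, z forward; pixel columns grow to the right and rows downward; lengths in m; the calibration is good to about 2 mm. The wrist camera is an equidistant fisheye: a pixel r from the principal point sees the ray r / f radians off the axis. A picture is of the moment at which its call begins: read the wrist's pose just before it. camera_info takes no time and is no camera call; for the wrist camera it gives the pose at the moment of the call.
- close_job(): hands the job in; it is judged then, once.
Trained networks look in the newest picture that a camera, given by its name, has taken for a name from the list of things; names that differ only in an ending like _2 or _b are one class to them, and where a whole thing is asked for, a point or a joint stands for the part that bears it (a point fixed in the world has none). Each returns a list of dicts, best first, with "confidence" (0 to 1); they miss things now and then, are a little off and sometimes report something else, mostly with a low value. They report only what shows in the picture. A call takes as long as a camera call.
- search_frame(name, camera): "xy" ([column, row] in pixels, amid what is visible of it).
- landmark_of(name, camera): "xy" ([column, row] in pixels: a listed point, or the origin of a listed thing).
The state is a dict: "time_s": time; "joint_pos": joint angles; "dq": joint speeds; "effort": joint torques, N m; "position": TCP position; "ee_rot": TCP orientation; "force": force on the tool from outside, world axes, zero at the start; "ft_torque": the same for the moment, N m; "grip_width": finger opening in m; "grip_force": force on a finger pad.
Only numpy, scipy, OpenCV 4.12 (cv2) and the standard library are available. Lean on these libraries where they do the work, as an engineer would, in place of code of your own. Each camera call takes 0.05 s, during which the arm holds its last target. There are 200 camera calls.

## Task

Lower the tube-rack lift beside the analyser to the green marker: push the red thumb tab down so that the pawl rises clear of the ratchet wheel and the tab sits lightly but firmly on its rubber bumper (feel for it, never squash it hard), and keep it there while the drum turns back and the tray sinks by its own weight. Then let the pawl drop back into the wheel in time for it to catch the tray with the tray's red pointer within the height of the green marker, and take the hand away. Push on nothing of the lift but the tab, and leave the glassware, bottle and spare rack standing where they are.

Things in the scene. Friction and masses are not known exactly. Their poses are not given: they have to be found in the camera images.
- lift: The rack lift, fixed to the bench: white base plate 260 x 320 x 12 mm centred at x +30, y +50 mm of its frame. Origin on the bench under the wheel; x points from wheel to thumb tab, z up. Brass ratchet wheel (12 teeth, 90 mm across, 16 mm wide) at y -60, its level axis along y at z 120; guide rods 283 mm tall at x 62, y 50; tray over x -60..60, y 84..200, its tubes up to 265 mm high.
- pawl_post: Aluminium fork carrying the pawl, pivot 172 mm above its origin; the origin is on the bench at x 62, y -60 mm of the lift's frame, same axes. The pawl is a steel bar 12 mm wide: nose 58 mm to the -x side of the pivot, resting on the wheel's top; red thumb tab 66 mm to the +x side.
- pawl_tab (a point): Centre of the top face of the red thumb tab (32 x 34 mm, 6 mm thick, level when the pawl is down, 175 mm above the bench). It turns with the pawl; x points along the tab, away from the pivot. Pressing it takes about 2 N, plus up to 5 N to draw the loaded nose off its tooth; then 2 to 3 N until the bumper is met, then about 6 N more for each mm.
- pawl (a joint): Pawl angle in rad: 0 = down, nose fully in the teeth (a spring returns it there); grows as the tab is pushed down and the nose rises. The nose is clear of the teeth from about 0.12; the bumper is met somewhere between about 0.15 and 0.42.
- tray (a joint): How far the tray has sunk, m (0 at the start, bottom stop 0.125). With the pawl up it sinks at a steady 4 to 10 mm/s (damped; depends on the unknown load). One tooth is 15.7 mm of tray, so the pawl holds it only at about 0, 0.0157, 0.0314, 0.0471, 0.0628, 0.0785, 0.0942; dropped in between, it lets the tray sink on to the next of these and catches it there.
- pointer_tip (a point): Tip of the red pointer on the tray's front edge, which slides beside the marker's post. Goes down with the tray.
- level_marker: Green marker block (36 mm wide, 26 mm tall) clamped to the upright strip in front of the tray; origin at mid-height of the block. The pointer is to end within 13 mm above or below it. It stands 45 to 82 mm below the pointer's starting height.
- bumper_stand: White block (34 x 34 mm) under the tab; origin on the bench under it. On it a black rubber pad (18 mm across) on a brass screw and a stiff spring (about 6 N/mm). A load of 3 to 5 N on it is ample; over 12 N spoils it. Its height is set by hand and not measured: it is met after the tab's centre has gone down some 10 to 26 mm.
- beaker: Empty glass beaker, 64 mm across, 80 mm tall; origin at its foot. A bystander.
- reagent: White bottle with blue cap, 56 mm across, 110 mm tall; origin at its foot. A bystander.
- spare_rack: White spare tube rack, 60 x 100 x 45 mm; origin at its foot. A bystander.

How it is judged (in metres and radians):
On the way, in this order (a step that is already met when the one before it is completed fails the run):
1. the tab is pressed onto its rubber bumper (1.5 N or more) with the pawl clear of the wheel (contact force between pawl_post and bumper_stand above 1.5 N and value of joint pawl above 0.12 rad), for 0.2 s.
2. the tray has sunk 30 mm or more with the tab still on its bumper (contact force between pawl_post and bumper_stand above 0.5 N and value of joint tray above 0.03 m), for 0.1 s.
At the end, for the whole second after the job is handed in: The red pointer's tip is within 13 mm of the green marker's mid-height, the pawl is down in the wheel (angle under 0.05 rad) and holds the tray at rest (under 2 mm/s) (z of pointer_tip in the frame of level_marker between -0.013 and 0.013 m and value of joint pawl below 0.05 rad and velocity of joint tray between -0.002 and 0.002 m/s); the robot touches nothing.
It fails at once if the bumper is squashed with more than 12 N (contact force between pawl_post and bumper_stand above 12 N).
It fails at once if the robot pushes the wheel, drum, tray or another part of the lift (more than 3 N); only the pawl may be touched (contact force between any of the arm, the fingers and lift above 3 N or contact force between any of the fingers, the arm and level_marker above 3 N or contact force between the fingers and bumper_stand above 3 N).
It fails at once if the beaker is displaced or tipped (distance of beaker from where it was at the start of the episode above 0.03 m or angle between beaker's own z axis and vertical above 0.3 rad).
It fails at once if the reagent bottle is displaced or tipped (distance of reagent from where it was at the start of the episode above 0.03 m or angle between reagent's own z axis and vertical above 0.3 rad).
It fails at once if the spare tube rack is displaced or tipped (distance of spare_rack from where it was at the start of the episode above 0.03 m or angle between spare_rack's own z axis and vertical above 0.3 rad).
It also fails if it takes over 58 s, if anything falls off the work surface, if the arm or the gripper's body presses on something with over 40 N, if the wrist force passes 120 N, or if a joint passes its speed limit or range.

## Working session

There is one attempt and no reset: what is moved stays moved. The work goes in short steps, Python scripts to look and compute and a shell command to move; the robot and the scene stay as the last step left them, time stands still between calls to the robot, and variables do not carry over. Pictures are saved under pics/ and viewed, at most 10 in all, crops included, and the job is handed in when it is done.

```bash
mkdir -p pics
cat > h.py <<'E'
import numpy as np, cv2
from station import *
def save(cam,fn):
    im=grab_frame(cam); cv2.imwrite('pics/'+fn,im[:,:,::-1].copy()); return im
def ray(cam,xy):
    c=camera_info(cam); R=np.array(c['R']);t=np.array(c['t'])
    u=(xy[0]-c['cx'])/c['fx']; v=(xy[1]-c['cy'])/c['fy']
    if cam=='wrist':
        th=np.hypot(u,v); s=np.sin(th)/max(th,1e-9); d=np.array([u*s,v*s,np.cos(th)])
    else: d=np.array([u,v,1.])
    d=R.T@d; return -R.T@t, d/np.linalg.norm(d)
def tri(obs):
    A=np.zeros((3,3));b=np.zeros(3);rs=[ray(*o) for o in obs]
    for o,d in rs:
        P=np.eye(3)-np.outer(d,d);A+=P;b+=P@o
    X=np.linalg.solve(A,b); return X,[np.linalg.norm((np.eye(3)-np.outer(d,d))@(X-o)) for o,d in rs]
def proj(cam,X):
    c=camera_info(cam);p=np.array(c['R'])@X+np.array(c['t']);return [c['fx']*p[0]/p[2]+c['cx'],c['fy']*p[1]/p[2]+c['cy']]
E
python3 - <<'E'
from h import *
print(get_obs(),tcp_to_tips)
ims=[save(c,c+'0.png') for c in ('scene','side','wrist')]
cv2.imwrite('pics/both.png',cv2.resize(np.hstack(ims[:2]),(800,300))[:,:,::-1].copy())
for n in ['lift','pawl_post','pawl_tab','pointer_tip','level_marker','bumper_stand','beaker','reagent','spare_rack']:
    for c in ('scene','side','wrist'):
        r=landmark_of(n,c)[:2]; print(n,c,[(np.round(x['xy'],1).tolist(),round(x['confidence'],2)) for x in r])
E
```

```text
{'time_s': 0.0, 'joint_pos': array([-7.92762436e+01,  7.13454163e+00,  9.46353647e+01,  6.41579987e-04,
        7.83512120e+01, -4.73267918e+00]), 'dq': array([-0.03524476, -0.05736435,  0.0045373 ,  0.00255914, -0.00330082,
       -0.07124165]), 'effort': array([-2.73735735e-03, -4.23628628e+01, -3.65454555e+01, -1.44849682e-04,
        7.04764781e-03, -1.24311910e-05]), 'position': array([ 0.17309189, -0.62591255,  0.24102795]), 'ee_rot': array([-1.79879346e+02, -1.06190418e-02,  1.54562942e+01]), 'force': array([1.30282528, 0.08728531, 0.51099789]), 'ft_torque': array([ 0.02441034, -0.01581375, -0.02312041]), 'grip_force': 0.0, 'grip_width': 0.08556389874456485} 0.011
lift scene [([247.4, 215.5], 0.69)]
lift side [([288.2, 255.2], 0.75)]
lift wrist []
pawl_post scene [([245.3, 245.0], 0.73)]
pawl_post side [([229.5, 240.6], 0.61), ([255.9, 236.5], 0.56)]
pawl_post wrist []
pawl_tab scene [([265.3, 208.3], 0.96)]
pawl_tab side [([228.9, 178.1], 0.86)]
pawl_tab wrist []
pointer_tip scene [([306.7, 142.6], 0.77)]
pointer_tip side [([227.9, 179.6], 0.18)]
pointer_tip wrist []
level_marker scene [([310.3, 167.7], 0.56)]
level_marker side [([268.7, 266.0], 0.48)]
level_marker wrist []
bumper_stand scene [([264.1, 256.6], 0.68)]
bumper_stand side [([229.7, 242.8], 0.85), ([181.0, 281.2], 0.17)]
bumper_stand wrist []
beaker scene [([180.1, 265.7], 0.57)]
beaker side []
beaker wrist []
reagent scene [([236.6, 303.5], 0.73)]
reagent side [([208.5, 210.8], 0.77)]
reagent wrist []
spare_rack scene [([326.8, 256.7], 0.67)]
spare_rack side [([184.0, 283.1], 0.75)]
spare_rack wrist []
```

View pics/scene0.png

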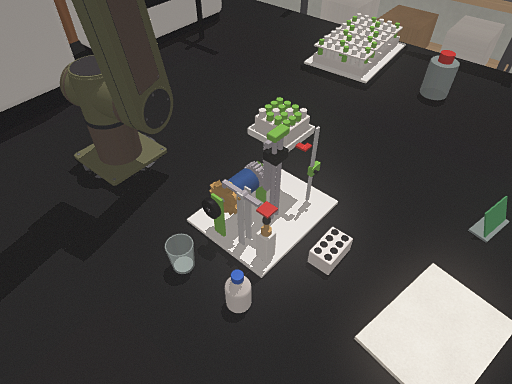

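View pics/side0.png

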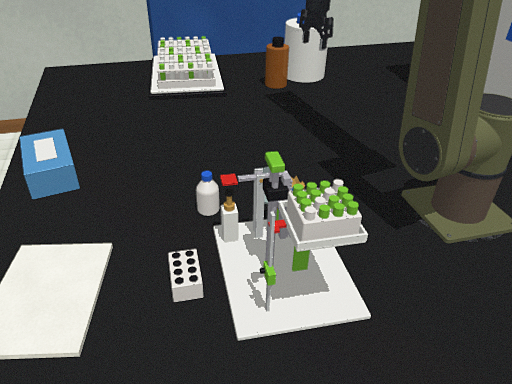

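The scene picture shows the tab at about (266,209), the red pointer at (304,147) and the green marker at (314,168). The side picture shows the tab at (229,180), the pointer at (279,227) and the marker at (269,272). Next I triangulate and fit the lift frame.

Run:
```python
from h import *
from scipy.optimize import least_squares
T=tri([('scene',(265.5,208.5)),('side',(229,179))]);print('tab',T)
import itertools
# colour centroids
def blob(im,cond,box):
    x0,y0,x1,y1=box;s=im[y0:y1,x0:x1].astype(int);m=cond(s);ys,xs=np.nonzero(m);return (xs.mean()+x0,ys.mean()+y0,xs.min()+x0,xs.max()+x0,ys.min()+y0,ys.max()+y0,len(xs))
red=lambda s:(s[...,0]>120)&(s[...,1]<70)&(s[...,2]<70)
grn=lambda s:(s[...,1]>100)&(s[...,0]<s[...,1]*.75)&(s[...,2]<90)
I={c:cv2.imread(f'pics/{c}0.png')[:,:,::-1] for c in('scene','side')}
ptr={'scene':blob(I['scene'],red,(290,135,325,160)),'side':blob(I['side'],red,(270,215,300,240))}
mk={'scene':blob(I['scene'],grn,(300,155,330,180)),'side':blob(I['side'],grn,(258,255,285,290))}
tb={'scene':blob(I['scene'],red,(250,195,285,220)),'side':blob(I['side'],red,(215,170,245,190))}
for n,d in(('ptr',ptr),('mk',mk),('tab',tb)):
    print(n,[np.round(v,1) for v in d.values()],tri([(c,v[:2]) for c,v in d.items()]))
# lift pose fit: plate corners (scene), tab
obs=[('scene',(188,216),(-.1,-.11,.012)),('scene',(262,273),(.16,-.11,.012)),('scene',(337,203),(.16,.21,.012)),
('side',(239,336),(.16,.21,.012)),('side',(370,317),(-.1,.21,.012)),('side',(214,226),(.16,-.11,.012)),
('scene',(265.5,208.5),(.128,-.06,.175)),('side',(229,179),(.128,-.06,.175))]
def W(p,q):
    c,s=np.cos(p[2]),np.sin(p[2]);return np.array([p[0]+c*q[0]-s*q[1],p[1]+s*q[0]+c*q[1],q[2]])
f=lambda p:np.concatenate([np.array(proj(c,W(p,q)))-xy for c,xy,q in obs])
best=min((least_squares(f,[T[0][0],T[0][1],a],loss='soft_l1') for a in(-2,-1,0,1,2,3)),key=lambda r:r.cost)
print(best.x,np.degrees(best.x[2]),np.round(f(best.x),1)); p=best.x
for n,q in dict(tab=(.128,-.06,.175),pivot=(.062,-.06,.172),wheel=(0,-.06,.165),rod=(.062,.05,.283),trayc=(0,.142,.265)).items(): print(n,W(p,q).round(4))
for n,sc in dict(beaker=(180.1,265.7),reagent=(236.6,303.5),rack=(326.8,256.7)).items():
    o,d=ray('scene',sc);print(n,(o-d*o[2]/d[2]).round(3))
c=camera_info('wrist');print(c)
```

```text
tab (array([ 0.58801817, -0.02703282,  0.17131552]), [np.float64(0.0003539307649095228), np.float64(0.00035393076490950154)])
ptr [array([303.3, 146.1, 295. , 311. , 143. , 151. ,  68. ]), array([279.2, 225.2, 275. , 286. , 220. , 232. , 105. ])] (array([0.54402217, 0.17078266, 0.19560813]), [np.float64(0.0023623633228475405), np.float64(0.0023623633228475735)])
mk [array([312.9, 169. , 308. , 319. , 161. , 176. ,  63. ]), array([269.4, 273.8, 264. , 275. , 261. , 284. , 188. ])] (array([0.56497815, 0.20019594, 0.11289929]), [np.float64(4.358922254843522e-06), np.float64(4.358922254638882e-06)])
tab [array([264.8, 209.9, 256. , 276. , 202. , 217. ,  36. ]), array([228.6, 179.3, 220. , 237. , 173. , 185. , 174. ])] (array([ 0.58823365, -0.02951988,  0.16899595]), [np.float64(0.0004763885627410978), np.float64(0.0004763885627407977)])Traceback (most recent call last):
  File "<stdin>", line 23, in <module>
  File "<stdin>", line 23, in <genexpr>
    return func(*args, **kwargs)
    result = trf(vector_fun.fun, vector_fun.jac, x0, f0, J0, lb, ub, ftol, xtol,
                 gtol, max_n
[... 874 characters left out ...]
^^^
                             mf)
                             ^^^
    df = [f_eval - f0 for f_eval in f_evals]
                                    ^^^^^^^
    f = np.atleast_1d(self.fun(x, *self.args, **self.kwargs))
                      ~~~~~~~~^^^^^^^^^^^^^^^^^^^^^^^^^^^^^^
    return np.atleast_1d(self.fun(x))
                         ~~~~~~~~^^^
    return self.f(x, *self.args, **self.kwargs)
           ~~~~~~^^^^^^^^^^^^^^^^^^^^^^^^^^^^^^
  File "<stdin>", line 22, in <lambda>
  File "h.py", line 18, in proj
    c=camera_info(cam);p=np.array(c['R'])@X+np.array(c['t']);return [c['fx']*p[0]/p[2]+c['cx'],c['fy']*p[1]/p[2]+c['cy']]
ValueError: time passes only in moves, steps and waits
```

```bash
sed -i 's/^from station import \*/from station import *\nimport functools\nfrom station import camera_info as _ci\n_C={}\ndef camera_info(c):\n    if c=="wrist": return _ci(c)\n    if c not in _C: _C[c]=_ci(c)\n    return _C[c]/' h.py
python3 - <<'E'
from h import *
from scipy.optimize import least_squares
obs=[('scene',(188,216),(-.1,-.11,.012)),('scene',(262,273),(.16,-.11,.012)),('scene',(337,203),(.16,.21,.012)),
('side',(239,336),(.16,.21,.012)),('side',(370,317),(-.1,.21,.012)),('side',(214,226),(.16,-.11,.012)),
('scene',(265.5,208.5),(.128,-.06,.175)),('side',(229,179),(.128,-.06,.175))]
def W(p,q):
    c,s=np.cos(p[2]),np.sin(p[2]);return np.array([p[0]+c*q[0]-s*q[1],p[1]+s*q[0]+c*q[1],q[2]])
f=lambda p:np.concatenate([np.array(proj(c,W(p,q)))-xy for c,xy,q in obs])
best=min((least_squares(f,[.5,0,a],loss='soft_l1') for a in(-2,-1,0,1,2,3)),key=lambda r:r.cost)
p=best.x;print(p,np.degrees(p[2]),np.round(f(p),1)); np.save('p.npy',p)
for n,q in dict(tab=(.128,-.06,.175),pivot=(.062,-.06,.172),wheel=(0,-.06,.165),rod=(.062,.05,.283),trayc=(0,.142,.265)).items(): print(n,W(p,q).round(4))
for n,sc in dict(beaker=(180.1,265.7),reagent=(236.6,303.5),rack=(326.8,256.7)).items():
    o,d=ray('scene',sc);print(n,(o-d*o[2]/d[2]).round(3))
ims=[cv2.resize(cv2.imread('pics/scene0.png')[130:190,280:340],(390,390),interpolation=2),cv2.resize(cv2.imread('pics/side0.png')[212:292,245:325],(390,390),interpolation=2)]
cv2.imwrite('pics/crop0.png',np.hstack(ims))
E
```

```text
[ 0.46404006  0.0434075  -0.05946545] -3.4071194118610086 [-1.2  0.1 -1.   0.9  2.5 -3.4 -2.9  1.2  1.2 -0.9 -0.3 -1.3  1.1 -1.8
  0.3 -0.8]
tab [ 0.5882 -0.0241  0.175 ]
pivot [ 0.5224 -0.0202  0.172 ]
wheel [ 0.4605 -0.0165  0.165 ]
rod [0.5289 0.0896 0.283 ]
trayc [0.4725 0.1852 0.265 ]
beaker [ 0.45  -0.173  0.   ]
reagent [ 0.618 -0.162  0.   ]
rack [0.705 0.068 0.   ]
```

View pics/crop0.png

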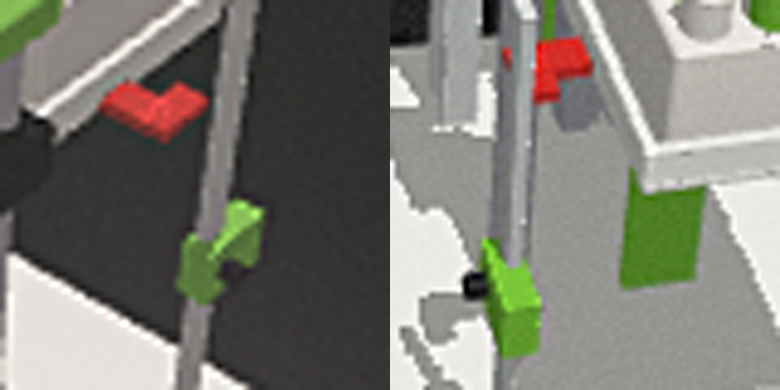

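Run:
```python
from h import *
for n,a,b in [('tip',(311.3,145.4),(276.8,230)),('tipB',(311.3,145.4),(269,224)),('corner',(305.5,149.5),(269,224)),('mk',(313.5,169.2),(270,273)),('mkN',(310.3,167.7),(268.7,266))]:
    print(n,tri([('scene',a),('side',b)]))
p=np.load('p.npy')
c,s=np.cos(p[2]),np.sin(p[2])
# pixel per mm along z near pointer in each view
for X in ([.55,.19,.195],[.555,.2,.115]):
    for cam in('scene','side'): print(cam,proj(cam,np.array(X)),np.array(proj(cam,np.array(X)+[0,0,.01]))-proj(cam,np.array(X)))
```

```text
tip (array([0.55511372, 0.18467699, 0.1968208 ]), [np.float64(0.004878159205645439), np.float64(0.004878159205645356)])
tipB (array([0.56357601, 0.17398016, 0.20502618]), [np.float64(0.0020084372406060057), np.float64(0.002008437240605893)])
corner (array([0.55800434, 0.16222456, 0.19573001]), [np.float64(0.00010312497357826503), np.float64(0.00010312497357825546)])
mk (array([0.56531492, 0.2000542 , 0.11367186]), [np.float64(0.0016099563666204676), np.float64(0.0016099563666205467)])
mkN (array([0.56311606, 0.1901219 , 0.12241857]), [np.float64(0.0006330555825017161), np.float64(0.0006330555825017369)])
scene [np.float64(309.12371440128766), np.float64(142.7430352709526)] [ 0.44126677 -3.37513903]
side [np.float64(278.1367238065419), np.float64(233.89500038883588)] [ 0.31370309 -4.49979612]
scene [np.float64(309.64687455747304), np.float64(166.73417638947674)] [ 0.4171329  -2.97975366]
side [np.float64(274.7862819624655), np.float64(271.9049606019921)] [ 0.27280107 -3.98950947]
```

The crop shows the L-shaped pointer with its tip at scene (311,145) and side (277,230). The marker is at scene (313.5,169) and side (270,273). That puts the marker 75–82 mm below the pointer, so the likely catch is 78.5 mm. I close and square the hand, then travel.

```bash
python3 -m creep '[{"claw":255,"xyz":[0,0,0],"rotation":[0,0,0.95]},{"claw":255,"xyz":[0,0,0],"rotation":[0,0,0.95]},{"claw":255,"xyz":[0,0,0],"rotation":[0,0,0.95]},{"claw":255,"xyz":[0,0,0],"rotation":[0,0,0.95]},{"claw":255,"xyz":[0.6,-0.9,0],"rotation":[0,0,0]},{"claw":255,"xyz":[0.6,-0.9,0],"rotation":[0,0,0]},{"claw":255,"xyz":[0.6,-0.9,0],"rotation":[0,0,0]},{"claw":255,"xyz":[0.6,-0.9,0],"rotation":[0,0,0]}]'
python3 -m creep '[{"claw":255,"xyz":[0.6,-0.9,0],"rotation":[0,0,0]},{"claw":255,"xyz":[0.6,-0.9,0],"rotation":[0,0,0]},{"claw":255,"xyz":[0.6,-0.9,0],"rotation":[0,0,0]},{"claw":255,"xyz":[0.6,-0.9,0],"rotation":[0,0,0]},{"claw":255,"xyz":[0.6,-0.9,0],"rotation":[0,0,0]},{"claw":255,"xyz":[0.6,-0.9,0],"rotation":[0,0,0]},{"claw":255,"xyz":[0.6,-0.9,0],"rotation":[0,0,0]}]'
```

```text
time_s: 2.3
position: [0.2786, -0.4874, 0.2424]
ee_rot: [180.0, -0.0, -3.6]
force: [-0.1, 0.3, 0.6]
grip_width: -0.0002
grip_force: 0.0
time_s: 3.0
position: [0.462, -0.246, 0.2427]
ee_rot: [180.0, -0.0, -3.5]
force: [-0.4, 0.2, 0.6]
grip_width: -0.0002
grip_force: 0.0
```

```bash
python3 -m creep '[{"claw":255,"xyz":[0.415,-0.813,0],"rotation":[0,0,0]},{"claw":255,"xyz":[0.415,-0.813,0],"rotation":[0,0,0]},{"claw":255,"xyz":[0.415,-0.813,0],"rotation":[0,0,0]},{"claw":255,"xyz":[0.415,-0.813,0],"rotation":[0,0,0]},{"claw":255,"xyz":[0.415,-0.813,0],"rotation":[0,0,0]},{"claw":255,"xyz":[0.415,-0.813,0],"rotation":[0,0,0]},{"claw":255,"xyz":[0.415,-0.813,0],"rotation":[0,0,0]},{"claw":255,"xyz":[0,0,0],"rotation":[0,0,0]}]'
python3 - <<'E'
from h import *
w=save('wrist','w1.png'); s=save('side','s1.png')
o,d=ray('wrist',(0,0))
for n in('pawl_tab',):
    r=landmark_of(n,'wrist')[:2]
    for x in r:
        o,d=ray('wrist',x['xy']);print(x,o+d*(.175-o[2])/d[2])
    print(landmark_of(n,'side')[:1])
q=np.hstack([w,s]);cv2.imwrite('pics/v1.png',cv2.resize(q,(800,300))[:,:,::-1].copy())
print(get_obs()['position'],get_obs()['force'])
E
```

```text
time_s: 3.8
position: [0.5925, -0.0243, 0.2423]
ee_rot: [-179.9, -0.0, -3.3]
force: [-0.3, -0.9, 0.1]
grip_width: 0.0003
grip_force: 0.0
{'xy': [254.6, 213.2], 'confidence': 0.82} [ 0.58627747 -0.02791088  0.175     ]
[{'xy': [228.8, 178.3], 'confidence': 0.86}]
[ 0.59085375 -0.02811702  0.24223706] [-1.51184933  0.50502295  0.22525227]
```

View pics/v1.png

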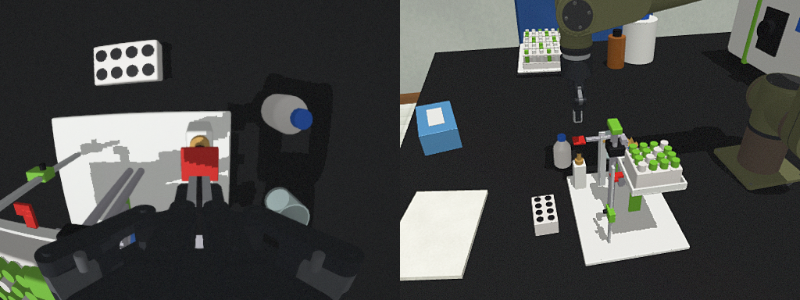

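The wrist view shows the closed fingers over the red tab, with the tab at about (0.587, -0.027) and nothing in the way. I descend to just above it, and crop the bumper for a height estimate.

```bash
python3 -m creep '[{"claw":255,"xyz":[0,0,0.3],"rotation":[0,0,0]},{"claw":255,"xyz":[0,0,0.3],"rotation":[0,0,0]},{"claw":255,"xyz":[0,0,0.3],"rotation":[0,0,0]},{"claw":255,"xyz":[0,0,0.2],"rotation":[0,0,0]},{"claw":255,"xyz":[0,0,0.1],"rotation":[0,0,0]},{"claw":255,"xyz":[0,0,0],"rotation":[0,0,0]},{"claw":255,"xyz":[0,0,0],"rotation":[0,0,0]}]'
python3 - <<'E'
from h import *
print(get_obs()['position'],get_obs()['force'])
a=cv2.imread('pics/side0.png')[165:245,200:260];b=cv2.imread('pics/scene0.png')[195:275,235:295]
cv2.imwrite('pics/bump.png',np.hstack([cv2.resize(x,(390,520),interpolation=2) for x in(a,b)]))
p=np.load('p.npy')
for z in(.175,.169,.16,.155,.15,.145,.14): print(z,np.round(proj('side',np.array([.588,-.027,z])),1),np.round(proj('scene',np.array([.588,-.027,z])),1))
E
```

```text
time_s: 4.7
position: [0.5915, -0.0276, 0.1946]
ee_rot: [180.0, -0.0, -3.5]
force: [-0.4, -0.9, 0.5]
grip_width: 0.0001
grip_force: 0.0
[ 0.59147512 -0.02755143  0.19463056] [-0.37153093 -0.85605764  0.47505012]
0.175 [229.1 177.5] [265.7 207.4]
0.169 [229.2 179.8] [265.6 209.3]
0.16 [229.2 183.4] [265.5 212.2]
0.155 [229.3 185.3] [265.5 213.8]
0.15 [229.3 187.2] [265.4 215.4]
0.145 [229.3 189.1] [265.4 216.9]
0.14 [229.3 191. ] [265.3 218.5]
```

View pics/bump.png

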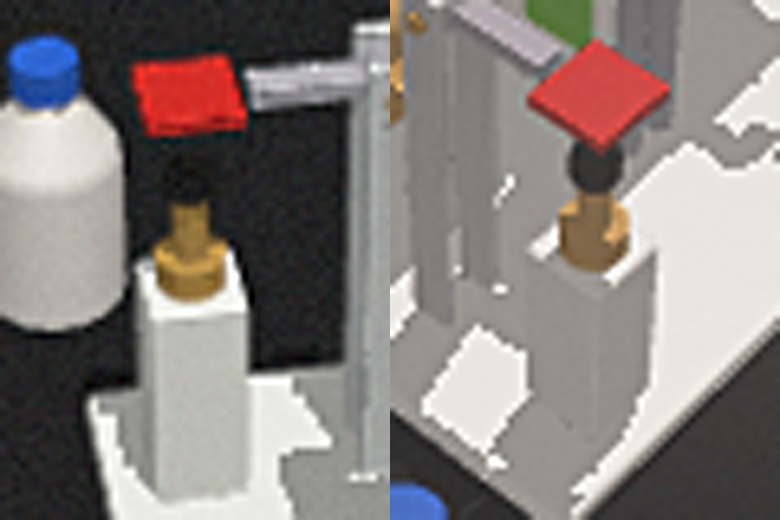

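The bumper's black pad top is at about side row 190, so z ≈ 0.14, and it should be met late, at 20–26 mm of travel. I go down about 10 mm past contact quickly, then feel in small steps.

```bash
python3 -m creep '[{"claw":255,"xyz":[0,0,0.1],"rotation":[0,0,0]},{"claw":255,"xyz":[0,0,0.1],"rotation":[0,0,0]}]';python3 -m creep '[{"claw":255,"xyz":[0,0,0.1],"rotation":[0,0,0]}]';python3 -m creep '[{"claw":255,"xyz":[0,0,0.1],"rotation":[0,0,0]}]';python3 -m creep '[{"claw":255,"xyz":[0,0,0.06],"rotation":[0,0,0]}]'
```

```text
time_s: 4.9
position: [0.5917, -0.0275, 0.1869]
ee_rot: [180.0, -0.1, -3.5]
force: [-0.6, 0.1, -0.8]
grip_width: 0.0003
grip_force: 0.0
time_s: 5.0
position: [0.5917, -0.0275, 0.1834]
ee_rot: [180.0, -0.1, -3.5]
force: [-2.4, 0.2, 7.6]
grip_width: 0.0003
grip_force: 3.5
time_s: 5.1
position: [0.5917, -0.0275, 0.1798]
ee_rot: [180.0, -0.1, -3.5]
force: [-0.4, 0.5, 2.0]
grip_width: -0.0002
grip_force: 0.9
time_s: 5.2
position: [0.5914, -0.0275, 0.1763]
ee_rot: [180.0, -0.0, -3.5]
force: [-0.8, -0.5, 2.0]
grip_width: 0.0003
grip_force: 1.0
```

```bash
python3 -m creep '[{"claw":255,"xyz":[0,0,0.04],"rotation":[0,0,0]}]';python3 -m creep '[{"claw":255,"xyz":[0,0,0.025],"rotation":[0,0,0]}]'
```

```text
time_s: 5.3
position: [0.5912, -0.0275, 0.1742]
ee_rot: [180.0, 0.0, -3.5]
force: [-0.9, 0.4, 2.2]
grip_width: -0.0001
grip_force: 1.0
time_s: 5.4
position: [0.5911, -0.0275, 0.1731]
ee_rot: [180.0, 0.0, -3.5]
force: [-0.7, -0.5, 2.8]
grip_width: 0.0
grip_force: 1.1
```

```bash
python3 -m creep '[{"claw":255,"xyz":[0,0,0.03],"rotation":[0,0,0]}]'
```

```text
time_s: 5.5
position: [0.5912, -0.0275, 0.1721]
ee_rot: [-180.0, 0.0, -3.5]
force: [-1.7, 1.0, 2.8]
grip_width: -0.0002
grip_force: 1.1
```

```bash
python3 -m creep '[{"claw":255,"xyz":[0,0,0.03],"rotation":[0,0,0]}]'
```

```text
time_s: 5.6
position: [0.5912, -0.0275, 0.1709]
ee_rot: [-180.0, 0.0, -3.5]
force: [-0.8, 0.3, 3.4]
grip_width: -0.0002
grip_force: 1.1
```

```bash
python3 -m creep '[{"claw":255,"xyz":[0,0,0.03],"rotation":[0,0,0]}]'
```

```text
time_s: 5.7
position: [0.5912, -0.0275, 0.1697]
ee_rot: [-180.0, -0.0, -3.5]
force: [-0.7, -1.1, 2.7]
grip_width: 0.0
grip_force: 1.2
```

```bash
python3 -m creep '[{"claw":255,"xyz":[0,0,0.03],"rotation":[0,0,0]}]'
```

```text
time_s: 5.8
position: [0.5913, -0.0275, 0.1686]
ee_rot: [180.0, -0.0, -3.5]
force: [-1.5, 1.2, 3.2]
grip_width: -0.0004
grip_force: 1.2
```

```bash
python3 -m creep '[{"claw":255,"xyz":[0,0,0.03],"rotation":[0,0,0]}]'
```

```text
time_s: 5.9
position: [0.5913, -0.0276, 0.1673]
ee_rot: [180.0, -0.0, -3.5]
force: [-1.1, -0.3, 3.1]
grip_width: -0.0003
grip_force: 1.2
```

```bash
python3 -m creep '[{"claw":255,"xyz":[0,0,0.03],"rotation":[0,0,0]}]'
```

```text
time_s: 6.0
position: [0.5913, -0.0276, 0.1661]
ee_rot: [180.0, -0.0, -3.5]
force: [-0.9, -0.1, 3.5]
grip_width: -0.0002
grip_force: 1.5
```

```bash
python3 -m creep '[{"claw":255,"xyz":[0,0,0.015],"rotation":[0,0,0]}]'
```

```text
time_s: 6.1
position: [0.5913, -0.0275, 0.1658]
ee_rot: [180.0, -0.0, -3.5]
force: [-1.8, -0.3, 4.8]
grip_width: -0.0004
grip_force: 2.2
```

```bash
python3 -m creep '[{"claw":255,"xyz":[0,0,0.01],"rotation":[0,0,0]}]'
```

```text
time_s: 6.2
position: [0.5915, -0.0276, 0.1657]
ee_rot: [180.0, -0.0, -3.5]
force: [-2.7, -0.4, 5.6]
grip_width: 0.0003
grip_force: 2.3
```

```bash
python3 -m creep '[{"claw":255,"xyz":[0,0,0.01],"rotation":[0,0,0]},{"claw":255,"xyz":[0,0,0],"rotation":[0,0,0]}]'
cat >> h.py <<'E'
def track():
    """pointer / marker rows in both fixed cameras (1 s of motion is small)"""
    out=[]
    for cam,pb,mb in(('scene',(295,135,316,205),(302,150,326,185)),('side',(272,215,292,300),(258,250,290,295))):
        im=grab_frame(cam).astype(int);t=get_obs()['time_s']
        x0,y0,x1,y1=pb;s=im[y0:y1,x0:x1];m=((s[...,0]>120)&(s[...,1]<70)&(s[...,2]<70)).astype(np.uint8);ys,xs=np.nonzero(m)
        out.append((cam,round(float(t),2),len(xs),(xs.min()+x0,xs.max()+x0,ys.min()+y0,ys.max()+y0,round(ys.mean()+y0,1),round(xs.mean()+x0,1)) if len(xs) else None))
    return out
E
python3 - <<'E'
from h import *
for l in track():print(l)
print(get_obs()['force'],get_obs()['position'])
E
```

```text
time_s: 6.4
position: [0.5916, -0.0276, 0.1656]
ee_rot: [180.0, -0.1, -3.5]
force: [-1.1, -0.1, 6.6]
grip_width: 0.0
grip_force: 2.4
('scene', 6.45, 69, (np.int64(295), np.int64(311), np.int64(146), np.int64(153), np.float64(148.8), np.float64(303.0)))
('side', 6.5, 108, (np.int64(274), np.int64(285), np.int64(224), np.int64(236), np.float64(229.3), np.float64(278.9)))
[-1.35855418  0.56477732  5.87367997] [ 0.59161287 -0.0275734   0.16559797]
```

Firmly on the bumper with about 3.5 N. The tray has sunk about 8.5 mm, roughly 6.5 mm/s. I hold and watch.

```bash
for i in 1 2 3; do python3 -m creep '[{"claw":255,"xyz":[0,0,0],"rotation":[0,0,0]},{"claw":255,"xyz":[0,0,0],"rotation":[0,0,0]},{"claw":255,"xyz":[0,0,0],"rotation":[0,0,0]},{"claw":255,"xyz":[0,0,0],"rotation":[0,0,0]},{"claw":255,"xyz":[0,0,0],"rotation":[0,0,0]},{"claw":255,"xyz":[0,0,0],"rotation":[0,0,0]},{"claw":255,"xyz":[0,0,0],"rotation":[0,0,0]},{"claw":255,"xyz":[0,0,0],"rotation":[0,0,0]}]' | grep force; done
python3 - <<'E'
from h import *
for l in track():print(l)
E
```

```text
force: [-0.9, 0.3, 5.8]
grip_force: 2.4
force: [-2.1, 0.2, 5.1]
grip_force: 2.4
force: [-1.8, -1.0, 5.9]
grip_force: 2.4
('scene', 8.95, 67, (np.int64(295), np.int64(310), np.int64(151), np.int64(159), np.float64(154.5), np.float64(302.0)))
('side', 9.0, 104, (np.int64(274), np.int64(285), np.int64(231), np.int64(244), np.float64(236.5), np.float64(278.3)))
```

```bash
for i in 1 2 3 4 5; do python3 -m creep '[{"claw":255,"xyz":[0,0,0],"rotation":[0,0,0]},{"claw":255,"xyz":[0,0,0],"rotation":[0,0,0]},{"claw":255,"xyz":[0,0,0],"rotation":[0,0,0]},{"claw":255,"xyz":[0,0,0],"rotation":[0,0,0]},{"claw":255,"xyz":[0,0,0],"rotation":[0,0,0]},{"claw":255,"xyz":[0,0,0],"rotation":[0,0,0]},{"claw":255,"xyz":[0,0,0],"rotation":[0,0,0]},{"claw":255,"xyz":[0,0,0],"rotation":[0,0,0]}]' | grep force; done
python3 - <<'E'
from h import *
for l in track():print(l)
i=save('side','s3.png');j=save('scene','c3.png')
cv2.imwrite('pics/crop3.png',np.hstack([cv2.resize(x[:,:,::-1],(390,390),interpolation=2) for x in(j[130:190,280:340],i[212:292,245:325])]))
for d in(0,.0257,.05,.0628,.07,.0785): 
    X=np.array([.548,.176,.196-d]);print(d,np.round(np.array(proj('scene',X))-proj('scene',np.array([.548,.176,.196])),1),np.round(np.array(proj('side',X))-proj('side',np.array([.548,.176,.196])),1))
E
```

```text
force: [-1.5, 1.1, 5.9]
grip_force: 2.4
force: [-0.6, 0.6, 5.0]
grip_force: 2.4
force: [-1.9, -0.1, 5.2]
grip_force: 2.4
force: [-1.5, 0.5, 5.7]
grip_force: 2.4
force: [-1.7, 0.7, 5.9]
grip_force: 2.4
('scene', 13.05, 58, (np.int64(295), np.int64(309), np.int64(160), np.int64(168), np.float64(163.5), np.float64(301.2)))
('side', 13.1, 101, (np.int64(273), np.int64(284), np.int64(243), np.int64(256), np.float64(248.4), np.float64(277.5)))
0 [0. 0.] [0. 0.]
0.0257 [-1.   8.5] [-0.7 11.2]
0.05 [-2.  16.1] [-1.4 21.4]
0.0628 [-2.4 20.1] [-1.8 26.6]
0.07 [-2.7 22.3] [-2.  29.5]
0.0785 [-3.  24.8] [-2.2 32.9]
```

View pics/crop3.png

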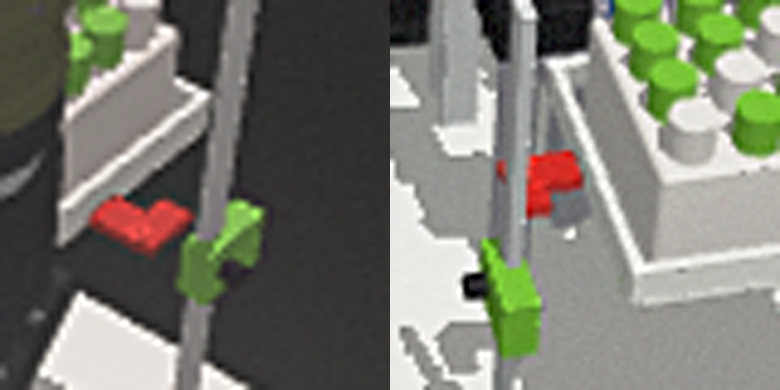

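At t=13.1 the tray has sunk 54 mm at 6.9 mm/s. The crop shows the pointer tip at (190,213) and the marker centre at (222,255) in the scene half, so it is still well above. I release at about 70 mm, mid-tooth, for the 78.5 mm catch.

```bash
for i in 1 2; do python3 -m creep '[{"claw":255,"xyz":[0,0,0],"rotation":[0,0,0]},{"claw":255,"xyz":[0,0,0],"rotation":[0,0,0]},{"claw":255,"xyz":[0,0,0],"rotation":[0,0,0]},{"claw":255,"xyz":[0,0,0],"rotation":[0,0,0]},{"claw":255,"xyz":[0,0,0],"rotation":[0,0,0]},{"claw":255,"xyz":[0,0,0],"rotation":[0,0,0]},{"claw":255,"xyz":[0,0,0],"rotation":[0,0,0]},{"claw":255,"xyz":[0,0,0],"rotation":[0,0,0]}]' | grep force; done
python3 - <<'E'
from h import *
for l in track():print(l)
E
```

```text
force: [-1.1, 0.6, 5.7]
grip_force: 2.4
force: [-1.5, 0.0, 5.7]
grip_force: 2.4
('scene', 14.85, 50, (np.int64(295), np.int64(307), np.int64(164), np.int64(171), np.float64(167.1), np.float64(300.7)))
('side', 14.9, 104, (np.int64(273), np.int64(283), np.int64(248), np.int64(261), np.float64(253.3), np.float64(277.1)))
```

```bash
python3 -m creep '[{"claw":255,"xyz":[0,0,0],"rotation":[0,0,0]},{"claw":255,"xyz":[0,0,0],"rotation":[0,0,0]},{"claw":255,"xyz":[0,0,0],"rotation":[0,0,0]},{"claw":255,"xyz":[0,0,-0.8],"rotation":[0,0,0]},{"claw":255,"xyz":[0,0,-1],"rotation":[0,0,0]},{"claw":255,"xyz":[0,0,-1],"rotation":[0,0,0]},{"claw":255,"xyz":[0,0,0],"rotation":[0,0,0]}]'
python3 -m creep '[{"claw":255,"xyz":[0,0,0],"rotation":[0,0,0]},{"claw":255,"xyz":[0,0,0],"rotation":[0,0,0]},{"claw":255,"xyz":[0,0,0],"rotation":[0,0,0]},{"claw":255,"xyz":[0,0,0],"rotation":[0,0,0]},{"claw":255,"xyz":[0,0,0],"rotation":[0,0,0]},{"claw":255,"xyz":[0,0,0],"rotation":[0,0,0]},{"claw":255,"xyz":[0,0,0],"rotation":[0,0,0]},{"claw":255,"xyz":[0,0,0],"rotation":[0,0,0]}]'
python3 - <<'E'
from h import *
for l in track():print(l)
E
python3 -m creep '[{"claw":255,"xyz":[0,0,0],"rotation":[0,0,0]},{"claw":255,"xyz":[0,0,0],"rotation":[0,0,0]},{"claw":255,"xyz":[0,0,0],"rotation":[0,0,0]},{"claw":255,"xyz":[0,0,0],"rotation":[0,0,0]},{"claw":255,"xyz":[0,0,0],"rotation":[0,0,0]},{"claw":255,"xyz":[0,0,0],"rotation":[0,0,0]},{"claw":255,"xyz":[0,0,0],"rotation":[0,0,0]},{"claw":255,"xyz":[0,0,0],"rotation":[0,0,0]}]'
python3 - <<'E'
from h import *
for l in track():print(l)
i=save('side','s4.png');j=save('scene','c4.png')
cv2.imwrite('pics/crop4.png',np.hstack([cv2.resize(x[:,:,::-1],(390,390),interpolation=2) for x in(j[130:220,240:330],i[165:295,200:330])]))
E
```

```text
time_s: 15.6
position: [0.5942, -0.0279, 0.2841]
ee_rot: [180.0, -0.7, -3.5]
force: [1.0, -0.2, 1.5]
grip_width: -0.0003
grip_force: 0.0
time_s: 16.4
position: [0.5912, -0.0275, 0.2767]
ee_rot: [-180.0, -0.0, -3.5]
force: [0.9, 0.2, 1.0]
grip_width: -0.0001
grip_force: 0.0
('scene', 16.45, 34, (np.int64(295), np.int64(307), np.int64(167), np.int64(175), np.float64(170.8), np.float64(300.1)))
('side', 16.5, 97, (np.int64(273), np.int64(283), np.int64(252), np.int64(265), np.float64(257.6), np.float64(276.9)))
time_s: 17.3
position: [0.5912, -0.0275, 0.2767]
ee_rot: [-180.0, 0.0, -3.5]
force: [0.4, 0.2, -0.1]
grip_width: 0.0001
grip_force: 0.0
('scene', 17.35, 35, (np.int64(295), np.int64(307), np.int64(168), np.int64(175), np.float64(171.1), np.float64(300.1)))
('side', 17.4, 95, (np.int64(273), np.int64(283), np.int64(253), np.int64(265), np.float64(258.1), np.float64(276.9)))
```

View pics/crop4.png

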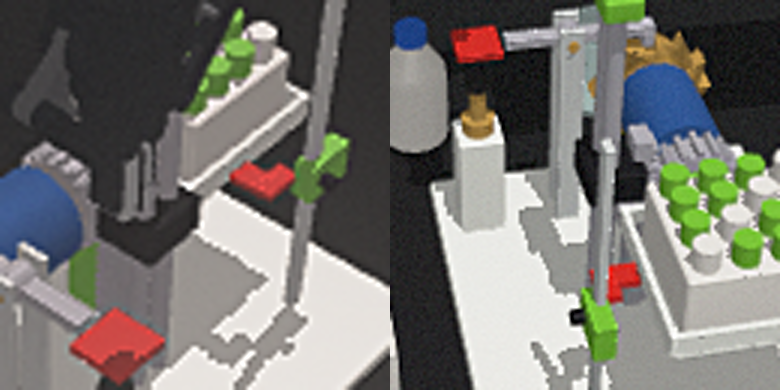

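The tray is caught at 78.5 mm with the tab level. In the scene half the pointer tip at (290,175) sits beside the marker at (320,165). I check that it is at rest and hand in.

```bash
python3 -m creep '[{"claw":255,"xyz":[0,0,0],"rotation":[0,0,0]},{"claw":255,"xyz":[0,0,0],"rotation":[0,0,0]},{"claw":255,"xyz":[0,0,0],"rotation":[0,0,0]},{"claw":255,"xyz":[0,0,0],"rotation":[0,0,0]},{"claw":255,"xyz":[0,0,0],"rotation":[0,0,0]},{"claw":255,"xyz":[0,0,0],"rotation":[0,0,0]},{"claw":255,"xyz":[0,0,0],"rotation":[0,0,0]},{"claw":255,"xyz":[0,0,0],"rotation":[0,0,0]}]' | head -2
python3 - <<'E'
from h import *
a=track()
for l in a:print(l)
if abs(a[1][3][4]-258.1)<.4: print(close_job())
E
```

```text
time_s: 18.3
position: [0.5912, -0.0275, 0.2767]
('scene', 18.35, 37, (np.int64(295), np.int64(307), np.int64(168), np.int64(175), np.float64(171.1), np.float64(300.5)))
('side', 18.4, 96, (np.int64(273), np.int64(283), np.int64(253), np.int64(265), np.float64(258.1), np.float64(277.0)))
the job is handed in; nothing more can be done
None
```

The job is handed in (no verdict was returned): the pawl caught the tray at about 78.5 mm and it was at rest, with the pointer about level with the green marker (within about 5 mm by my camera estimates), roughly 3.5 N on the bumper during the press, and the hand clear.

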